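# Bring the sample cell into the photometer's beam and hold it there

### The job

Bring the sample into the photometer's beam for a reading: pick up the tall cell holder (the block with the stoppered glass cell, not the flat film holder), keep it upright and lower it, do not drop it, onto the shuttle in the photometer's open bay, with the shuttle at rest, so that both pegs come up through its plate and it sits down flat, and let go of it. Then draw the shuttle out by its pull knob until its pointer stands on the long line of the scale, and finish while still holding the knob there against the return spring, the cell holder left free on its pegs. Leave everything else on the bench where it stands.

Things in the scene. Friction and masses are not known exactly. Their poses are not given: they have to be found in the camera images.
- photometer: White photometer, fixed, 326 (y) x 240 mm (x). Origin on the bench under the shuttle's rest; x points front to rear, z up; the knob faces -x. Base 50 mm high, x -112 to 128 mm. Two housings 135 mm high, x from -90, leave an open bay y -75 to 75 mm between them, with a front wall 85 mm high (x -112 to -100) and a rear bridge 135 mm high (x from 98). The beam crosses at x -40 mm.
- shuttle (a joint): How far the shuttle is drawn out of its rest, in m: 0 at rest, growing as the pull knob is drawn to the photometer's -x; 0.040 when the pointer stands on the long line; hard stop at 0.055. A spring always pulls it back to 0: 4 N at rest, 8 N at the long line.
- seat (a point): Centre of the top of the shuttle's dark steel table (92 x 56 mm), 70 mm above the bench; axes as the photometer's; moves with the shuttle. Two upright steel pegs, 8 mm thick, 15 mm high, the upper 6 mm tapered, stand on it 28 mm before and 28 mm behind this point along x. The seated cell holder's origin coincides with this point.
- knob (a point): Black pull knob on the shuttle's rod, a cylinder lying along x, 22 mm thick, 24 mm long, with a flange 28 mm wide, 6 mm thick, on its outer (-x) end. Origin mid-cylinder: 152 mm before the seat point along x, 8 mm below it (62 mm above the bench), at rest 40 mm before the front wall; axes as the photometer's. Behind it the 8 mm rod is free all round.
- pointer (a point): Tip of the shuttle's thin steel pointer blade, 55 mm to the left (+y) of the shuttle's middle, just above the scale; moves with the shuttle.
- mark (a point): The long line of the scale on the bay floor, a dark line across the aluminium strip at the pointer's side (the other lines, every 10 mm, are half as long); fixed, 40 mm before the pointer's rest position along x.
- cell_holder: Tall aluminium cell holder, about 0.3 kg, 76 mm high. Origin: centre of its underside. Foot plate 80 (x) x 44 (y) x 8 mm with 10 mm through holes 28 mm either side of the middle along x; on it a block 34 (x) x 40 (y) mm up to z 64 mm, to be gripped by its sides; a 12 mm glass cell with white stopper stands out on top. Fits either way round. Stands left or right before the photometer.
- film_holder: The flat film holder, to be left alone: the same aluminium foot plate 80 x 44 x 8 mm, but only 19 mm high, with a flat glass window. It stands on the bench in front of the photometer, on the other side from the cell holder. Origin at the centre of its underside.
- beaker: Glass beaker, 68 mm wide, 95 mm high, leave alone. Origin at the centre of its underside.
- reagent: Amber bottle with a blue cap, 68 mm wide, 135 mm high, leave alone. Origin at the centre of its underside.
- vial_rack: White rack with glass vials, 60 x 130 mm, 60 mm high, leave alone. Origin at the centre of its underside.
- cuvette_box: Flat white plastic cuvette box, 75 x 45 mm, 20 mm high, leave alone. Origin at the centre of its underside.
- dish: Shallow white ceramic dish, 84 mm wide, 16 mm high, leave alone. Origin at the centre of its underside.
- spatula: Slim steel lab spatula lying on the bench, 205 mm long, 6 mm thick, leave alone. Origin under its middle.
- jar: White plastic jar, 52 mm wide, 70 mm high, leave alone. Origin at the centre of its underside.
Mind the look-alikes: they are no part of the job. Leave any yellow look-alike of the cell_holder alone.

How it is judged:
On the way:
1. the cell holder sits flat on the resting shuttle, both pegs through its plate, and has been let go (horizontal distance between cell_holder and seat below 0.003 m and z of cell_holder in the frame of seat between -0.003 and 0.0025 m and angle between the x axis of cell_holder and the x axis of seat, either way round below 0.07 rad and angle between the z axis of cell_holder and the z axis of seat, either way round below 0.04 rad and value of joint shuttle below 0.003 m and contact force between the fingers and cell_holder below 0.3 N), for 0.3 s.
At the end, for the whole second after the job is handed in: Shuttle still, pointer within 3.5 mm of the long line, held there by the fingers on the pull knob (over 3 N); the cell holder, untouched, flat on its pegs: within 3 mm sideways, 2.5 mm in height, 4 degrees of turn and 2.3 of tilt of its seat (value of joint shuttle between 0.0365 and 0.0435 m and velocity of joint shuttle between -0.01 and 0.01 m/s and horizontal distance between cell_holder and seat below 0.003 m and z of cell_holder in the frame of seat between -0.003 and 0.0025 m and angle between the x axis of cell_holder and the x axis of seat, either way round below 0.07 rad and angle between the z axis of cell_holder and the z axis of seat, either way round below 0.04 rad and contact force between each of the fingers, the arm and cell_holder below 0.3 N and (contact force between the fingers and pull_knob above 3 N or contact force between the fingers and knob_flange above 3 N)); the arm keeps its last pose, push and grip.
It fails at once if the cell holder is tipped more than 35 degrees from upright (angle between cell_holder's own z axis and vertical above 0.61 rad).
It fails at once if the cell holder is dropped: let go with its underside more than 20 mm above the shuttle's table (z of cell_holder in the frame of seat above 0.02 m and contact force between each of the arm, the fingers and cell_holder below 0.01 N).
It fails at once if another thing on the bench is moved more than 30 mm (distance of any of film_holder, beaker, reagent, vial_rack, cuvette_box, dish, spatula, jar from where it was at the start of the episode above 0.03 m).
It also fails if it takes over 54 s, if anything falls off the work surface, if the arm or the gripper's body presses on something with over 40 N, if the wrist force passes 120 N, or if a joint passes its speed limit or range.

### The arm

A 6-joint arm with a two-finger parallel gripper is mounted at the origin on the work surface. World frame = base frame: x ahead of the robot, y to its left, z up, the work surface at z = 0. Lengths are in m, angles in rad, forces in N, time in s.
With the tool pointing down it reaches from about 0.325 to 0.75 m from the base axis. Payload 7.6 kg.
Tool frame: the origin (TCP) lies on the centre line of the jaws, within the pads' length; the fingertips stand 19 mm ahead of it and the grasp point (between the pads) is the TCP (env.tips_ahead is the distance from the TCP to the fingertips, in m); z points along the fingers, y is the direction in which the jaws open and shut (so a half turn about z gives the same grasp; the last joint's range is limited). The gripper opens to 85 mm and grips with 20 to 120 N. Pads are 22 mm wide; open, the fingers measure 114 mm over their backs; the gripper's body (76 mm by 85 mm) begins 54 mm behind the grasp point. The pads swing forward as they close: fully open they stand 13 mm farther back than shut.
Start: joints at [1.136, 0.052, 1.401, -0, 1.689, -0.07], TCP at [0.187, 0.49, 0.25] pointing down, gripper open.
Joint ranges: [-2.9, 2.9], [-0.91, 2.17], [0.12, 2.37], [-1.06, 4.2], [0.26, 2.73], [-2.93, 2.93]. Speed limits (rad/s): [2.57, 2.57, 3.01, 3.14, 3.14, 3.14].

### API

Orientations are given as [roll, pitch, yaw] about the fixed x, y, z axes, in that order (R = Rz(yaw) Ry(pitch) Rx(roll)).
In Python, from bench import env gives the robot as it stands. The module is installed in compiled form; this text tells all that it offers.
- The arm moves only by the tool move_arm, never from a script. Its argument "commands" is a list that holds one entry, the list of rows, each a list of 7 numbers: the turn, a rotation vector about the tool's x, y, z in units of 6 degrees (1.0 is 6 degrees), then the shift along the tool's x, y, z in units of 30 mm (1.0 is 30 mm), then the opening in per cent of the stroke, from 0 (shut) to 100 (fully open). In form: [[[wx, wy, wz, tx, ty, tz, gripper], ...]]. A call has 1 to 8 rows; each row is the pose to reach, as a shift and turn from the pose commanded when the call began, along the tool's axes at that moment; what a row does not reach only later rows make up. A row lasts 1/10 s, in which the tool goes at most 50 mm and 8.59 degrees, less where a joint would pass 70% of its speed; a pose out of reach is approached as far as the arm can. A call with a gripper value outside its range is refused whole. The fingers move at their own pace and stop on an object; "newtons" is the grip in N (left out, the last holds). Time passes only in rows, so rows that repeat a pose let the fingers close. It gives the time, the measured TCP pose, the force and the opening at its end, in the units of the state.
- env.observe(): the state, without advancing time (a new reading comes with each control period).
- env.read_camera(name): name is "side" or "top" or "wrist"; returns the picture (400x640x3 uint8, blue, green, red); there is no depth.
- env.camera_model(name): a dict with "camera_matrix" (3x3 intrinsics, pixels), "T" (4x4, takes a point from camera to world coordinates). Camera axes: x right, y up, looking along -z (the intrinsics and any distortion apply to the point x, -y, -z); pixel columns grow to the right and rows downward; lengths in m; the calibration is good to about 2 mm. A picture is of the moment at which its call begins: read the wrist's pose just before it. camera_model takes no time and is no camera call; for the wrist camera it gives the pose at the moment of the call.
- env.close_job(): hands the job in, once; it reports no verdict.
Trained networks look in the newest picture that a camera, given by its name, has taken for a name from the list of things; names that differ only in an ending like _2 or _b are one class to them, and where a whole thing is asked for, a point or a joint stands for the part that bears it (a point fixed in the world has none). Each returns a list of dicts, best first, with "confidence" (0 to 1); they miss things now and then, are a little off and sometimes report something else, mostly with a low value. They report only what shows in the picture. A call takes as long as a camera call. They do not tell look-alikes from the thing itself.
- env.spot_in(name, camera): "location" ([x, y, z] in m, in world coordinates, good to about 4 mm: the middle of the surface that is visible of it).
The state is a dict: "time_s": time; "joints": joint angles; "joint_vel": joint speeds; "effort": joint torques, N m; "position": TCP position; "ee_rot": TCP orientation; "ft_force": force on the tool from outside, world axes, zero at the start; "moment": the same for the moment, N m; "opening": opening from 0.0 (shut) to 1.0 (fully open).
Only numpy, scipy, OpenCV 4.12 (cv2) and the standard library are available. Lean on these libraries where they do the work, as an engineer would, in place of code of your own. Each camera call takes 0.05 s, during which the arm holds its last target.

## Working session

There is one attempt and no reset: what is moved stays moved. The work goes in short steps, Python scripts to look and compute and a tool call to move; the robot and the scene stay as the last step left them, time stands still between calls to the robot, and variables do not carry over. Pictures are saved under pics/ and viewed, and the job is handed in when it is done.

Besides the shell and the picture viewer there is one more tool, called after "Emit:" as name(argument=value, ...), one argument or row to a line, values as JSON. move_arm: Moves the arm, as the interface text tells. Its arguments: {"type":"object","properties":{"commands":{"type":"array"},"newtons":{"type":"number"}},"required":["commands"]}

```bash
mkdir -p pics
python3 - <<'E'
from bench import env
import cv2
print(env.observe())
for c in ("side","top","wrist"):
    im=env.read_camera(c); cv2.imwrite(f"pics/{c}0.png",im)
    m=env.camera_model(c); print(c,m["camera_matrix"],m["T"])
    names=["cell_holder","film_holder","photometer","knob","seat"]
    for n in names:
        print(n,[(round(d["confidence"],2),[round(v,3) for v in d["location"]]) for d in env.spot_in(n,c)][:4])
E
```

```text
{'time_s': 0.0, 'joints': array([ 1.13571815e+00,  5.28379192e-02,  1.40176354e+00,  9.15975935e-06,
        1.68858147e+00, -7.03121976e-02]), 'joint_vel': array([-0.0005246 , -0.00190206, -0.00047188, -0.00016112,  0.00099558,
        0.00064078]), 'effort': array([-4.38636221e-05, -3.81665254e+01, -3.60188484e+01, -7.00555074e-05,
        6.05599183e-03, -2.50775435e-05]), 'position': array([0.18714869, 0.49021334, 0.2494522 ]), 'ee_rot': array([-3.14000694e+00, -1.20799706e-04,  2.77682765e+00]), 'ft_force': array([-0.55856797, -0.63285895, -0.69189686]), 'moment': array([ 0.06168544, -0.01813565,  0.01838436]), 'opening': 0.9976494998339406}
side [[441.83187556   0.         321.58864174]
 [  0.         441.83187556 202.99306468]
 [  0.           0.           1.        ]] [[ 0.74643339  0.48590845 -0.45467591 -0.10433987]
 [-0.66540648  0.53631282 -0.51923288 -0.69659238]
 [-0.00845112  0.69011705  0.72364842  1.05532641]
 [ 0.          0.          0.          1.        ]]
cell_holder [(0.8, [0.393, -0.316, 0.031]), (0.68, [0.269, -0.261, 0.029])]
film_holder [(0.63, [0.367, 0.30
[... 547 characters left out ...]
])]
photometer [(0.69, [0.626, 0.042, 0.121])]
knob [(0.86, [0.618, 0.037, 0.07])]
seat [(0.82, [0.613, 0.039, 0.066]), (0.5, [0.384, -0.071, 0.009]), (0.33, [0.63, 0.045, 0.128])]
wrist [[307.18185004   0.         311.30771868]
 [  0.         307.18185004 190.52606402]
 [  0.           0.           1.        ]] [[ 3.56700066e-01 -9.00943677e-01 -2.47114455e-01  1.24225244e-01]
 [ 9.34218955e-01  3.44019538e-01  9.42629420e-02  5.13848019e-01]
 [ 8.65989222e-05 -2.64482605e-01  9.64390452e-01  3.72857610e-01]
 [ 0.00000000e+00  0.00000000e+00  0.00000000e+00  1.00000000e+00]]
cell_holder [(0.27, [0.356, 0.318, 0.007])]
film_holder [(0.88, [0.353, 0.316, 0.007])]
photometer []
knob []
seat []
```

View pics/side0.png

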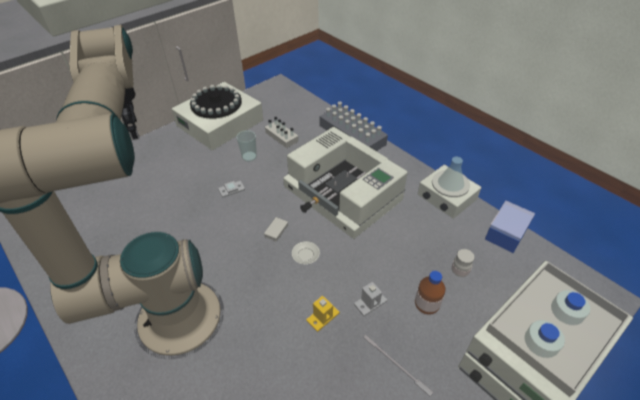

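View pics/top0.png

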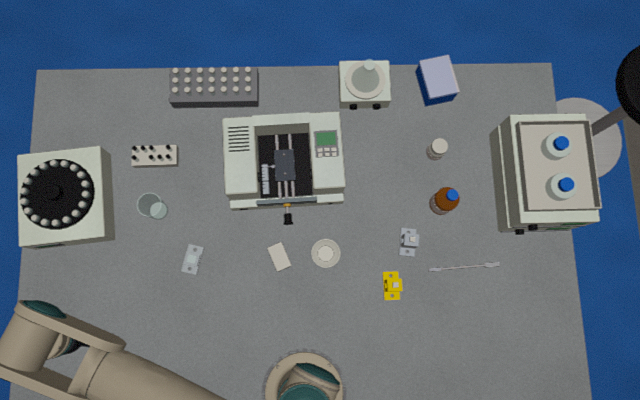

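Run:
```python
import cv2,numpy as np
s=cv2.imread("pics/side0.png");t=cv2.imread("pics/top0.png")
a=cv2.resize(t[20:240,180:440],None,fx=3,fy=3,interpolation=cv2.INTER_CUBIC)[:600]
cv2.imwrite("pics/topc.png",cv2.resize(t[20:220,190:440],None,fx=3,fy=3,interpolation=cv2.INTER_CUBIC))
cv2.imwrite("pics/topcell.png",cv2.resize(t[90:240,400:540],None,fx=4,fy=4,interpolation=cv2.INTER_CUBIC))
```

```text
(no output)
```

View pics/topc.png

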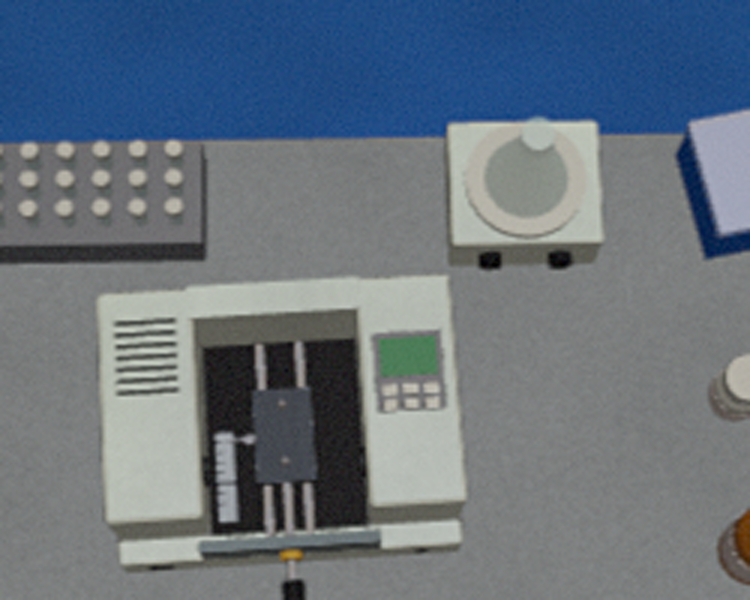

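View pics/topcell.png

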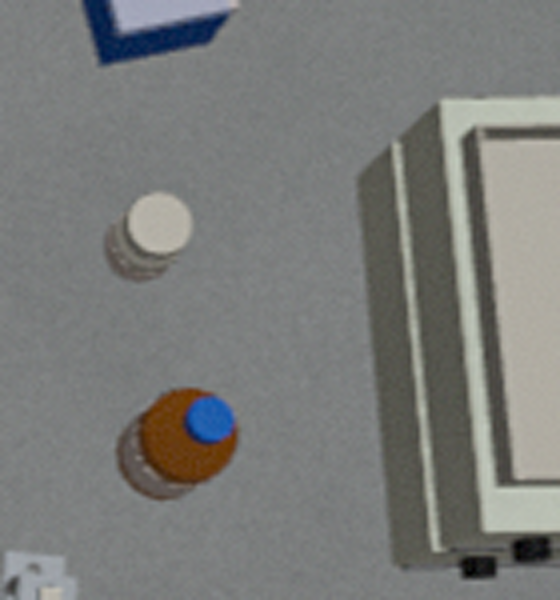

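```bash
cat > h.py <<'E'
import numpy as np
from scipy.spatial.transform import Rotation as R
from bench import env
def tool():
    s=env.observe(); return np.array(s["position"]),R.from_euler("xyz",s["ee_rot"]),s
def go(p,yaw,n=1):
    p0,R0,s=tool()
    Rt=R.from_euler("xyz",[np.pi,0,yaw])
    w=(R0.inv()*Rt).as_rotvec()/np.deg2rad(6)
    t=R0.inv().apply(np.array(p)-p0)/0.03
    print("t",round(s["time_s"],2),"pos",p0.round(4),"rot",s["ee_rot"].round(4),"dist",np.linalg.norm(np.array(p)-p0).round(3),"turn deg",(np.linalg.norm(w)*6).round(1))
    print("w",w.round(3),"t",t.round(3))
def pix(cam,P,m=None):
    m=m or env.camera_model(cam); T=np.array(m["T"]);K=np.array(m["camera_matrix"])
    c=(np.linalg.inv(T)@np.r_[P,1])[:3]; return K[:2,:2]@np.array([c[0]/-c[2],-c[1]/-c[2]])+K[:2,2]
def ray(cam,uv,z,m=None):
    m=m or env.camera_model(cam); T=np.array(m["T"]);K=np.array(m["camera_matrix"])
    d=np.array([(uv[0]-K[0,2])/K[0,0],-(uv[1]-K[1,2])/K[1,1],-1]); d=T[:3,:3]@d; o=T[:3,3]
    return o+d*(z-o[2])/d[2]
E
python3 - <<'E'
from h import *
go([0.56,0.04,0.30],3.1)
# rough photometer pose from top
for n,uv,z in [("pegR",(190+281/3,20+403/3),.085),("pegF",(190+284/3,20+460/3),.085),("knob",(190+292/3,20+590/3),.07)]:
    print(n,ray("top",uv,z).round(4))
E
```

```text
t 0.9 pos [0.1873 0.4905 0.2503] rot [3.1415 0.     2.7768] dist 0.587 turn deg 18.5
w [ 1.000e-03  0.000e+00 -3.087e+00] t [-16.963  -9.595  -1.656]
pegR [0.6527 0.0432 0.085 ]
pegF [0.5973 0.041  0.085 ]
knob [0.4766 0.0358 0.07  ]
```

Emit:
move_arm(
  commands=[
    [[0,0,-0.3,-1.3,-0.74,-0.13,100],[0,0,-0.5,-2.6,-1.48,-0.26,100],[0,0,-0.8,-3.9,-2.2,-0.4,100],[0,0,-1.0,-5.2,-2.95,-0.5,100],[0,0,-1.3,-6.5,-3.7,-0.65,100],[0,0,-1.5,-7.8,-4.4,-0.8,100],[0,0,-1.8,-9.1,-5.15,-0.9,100],[0,0,-2.0,-10.4,-5.9,-1.0,100]],
  ],
)

```text
time_s: 1.7
position: [0.4165, 0.2122, 0.2807]
ee_rot: [3.141, 0.001, 2.987]
ft_force: [-0.4, 0.3, -0.1]
opening: 0.998
```

Run:
```python
from h import *
go([0.56,0.04,0.30],3.1)
```

```text
t 1.7 pos [0.4165 0.2122 0.2807] rot [3.1410e+00 7.0000e-04 2.9874e+00] dist 0.225 turn deg 6.5
w [ 0.005  0.007 -1.075] t [-5.609 -4.937 -0.641]
```

Emit:
move_arm(
  commands=[
    [[0,0,-0.2,-1.1,-1.0,-0.13,100],[0,0,-0.4,-2.2,-2.0,-0.26,100],[0,0,-0.6,-3.4,-3.0,-0.4,100],[0,0,-0.9,-4.5,-4.0,-0.5,100],[0,0,-1.07,-5.6,-4.93,-0.64,100],[0,0,-1.07,-5.6,-4.93,-0.64,100]],
  ],
)

```text
time_s: 2.3
position: [0.5607, 0.0378, 0.2985]
ee_rot: [-3.141, -0.001, 3.094]
ft_force: [0.9, 0.5, -0.4]
opening: 0.999
```

Run:
```python
from h import *
import cv2
m=env.camera_model("wrist");im=env.read_camera("wrist"); cv2.imwrite("pics/w1.png",im)
cv2.imwrite("pics/w1c.png",im)
import pickle; pickle.dump(m,open("w1.pkl","wb")); print(tool()[0], m["T"].round(3).tolist())
for n in ["knob","seat","pointer"]:
        print(n,[(round(d["confidence"],2),[round(v,3) for v in d["location"]]) for d in env.spot_in(n,"wrist")][:4])
```

```text
[0.55960516 0.03976825 0.29866842] [[0.048, -0.964, -0.263, 0.493], [0.999, 0.046, 0.014, 0.041], [-0.001, -0.264, 0.965, 0.421], [0.0, 0.0, 0.0, 1.0]]
knob [(0.64, [0.61, 0.041, 0.068])]
seat [(0.75, [0.61, 0.038, 0.068])]
pointer [(0.79, [0.612, 0.039, 0.07])]
```

View pics/w1.png

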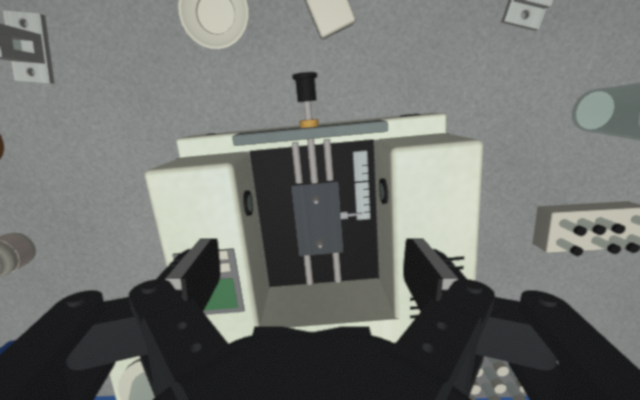

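The view shows the bay from above, with pegs near (316,201) and (320,245), the knob at (305,87), and the cell holder cut off at upper left (25,45). I'll enlarge it.

Run:
```python
import cv2
im=cv2.imread("pics/w1.png")
cv2.imwrite("pics/w1z.png",cv2.resize(im[170:270,270:390],None,fx=6,fy=6,interpolation=cv2.INTER_CUBIC))
cv2.imwrite("pics/w1k.png",cv2.resize(im[60:160,260:380],None,fx=6,fy=6,interpolation=cv2.INTER_CUBIC))
```

```text
(no output)
```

View pics/w1z.png

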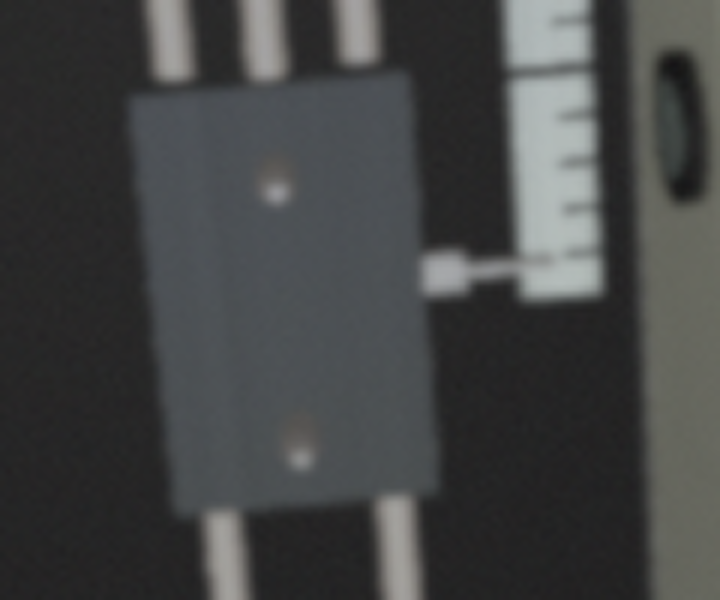

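View pics/w1k.png

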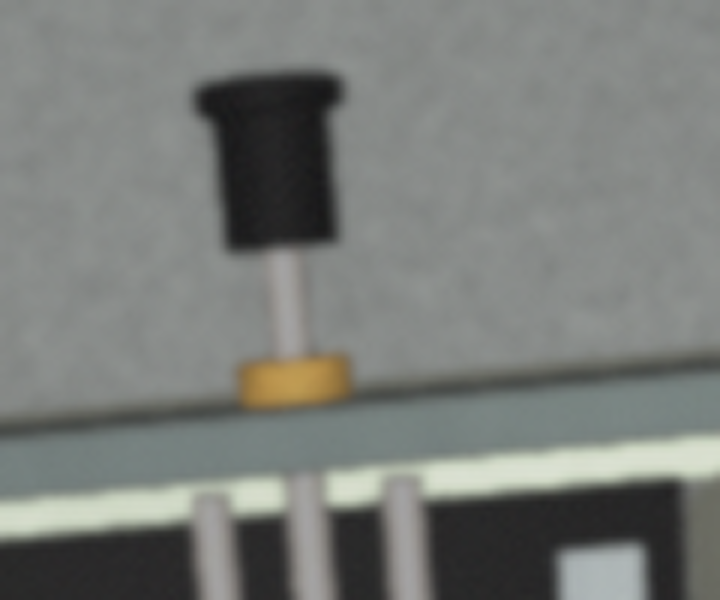

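```bash
cat >> h.py <<'E'
from scipy.optimize import least_squares
def fit(cam,pts,uv,m,x0):
    """pts local 3D (z absolute), uv pixels -> x,y,yaw"""
    pts=np.array(pts);uv=np.array(uv)
    def f(q):
        c,s=np.cos(q[2]),np.sin(q[2])
        return np.concatenate([pix(cam,[q[0]+c*a-s*b,q[1]+s*a+c*b,z],m)-w for (a,b,z),w in zip(pts,uv)])
    r=least_squares(f,x0); return r.x,r.fun
def uncrop(c,o,k): return [((a+.5)/k-.5+o[0],(b+.5)/k-.5+o[1]) for a,b in c]
E
python3 - <<'E'
from h import *
import pickle
m=pickle.load(open("w1.pkl","rb"))
uv=uncrop([(276,190),(302,458),(130,97),(410,75),(438,490),(178,515)],(270,170),6)
pts=[(-.028,0,.085),(.028,0,.085),(-.046,-.028,.07),(-.046,.028,.07),(.046,.028,.07),(.046,-.028,.07)]
q,f=fit("wrist",pts,uv,m,[.61,.04,0]);print(q,f.round(1))
print(fit("wrist",pts[:2],uv[:2],m,[.61,.04,0])[0],fit("wrist",pts[2:],uv[2:],m,[.61,.04,0])[0])
kuv=uncrop([(232,248),(335,241),(214,120),(328,118)],(260,60),6)
for u in kuv: print(ray("wrist",u,.062,m).round(4))
# top
m2=env.camera_model("top")
tuv=uncrop([(281,403),(285,460),(254,390),(310,388),(317,480),(258,483)],(190,20),3)
tp=[(.028,0,.085),(-.028,0,.085),(.046,.028,.07),(.046,-.028,.07),(-.046,-.028,.07),(-.046,.028,.07)]
q,f=fit("top",tp,tuv,m2,[.61,.04,0]);print("top",q,f.round(1))
# sharpen knob estimate from q
E
```

```text
[0.62642498 0.04171502 0.04395144] [ 0.3  0.2  0.1  0.2 -0.5 -0.5  0.2 -1.   0.6  0.9 -0.5  0.4]
[0.62612963 0.04152475 0.04818484] [0.62658232 0.04181902 0.0433468 ]
[0.4866 0.0259 0.062 ]
[0.4863 0.0452 0.062 ]
[0.4639 0.0239 0.062 ]
[0.4646 0.0449 0.062 ]
top [0.62644212 0.04185478 0.04185167] [ 0.4 -0.3  0.1 -0.1 -0.5  0.1  0.4 -0.4 -0.1  0.2 -0.2  0.4]
```

Run:
```python
from h import *
go([0.35,-0.305,0.235],3.14)
```

```text
t 2.5 pos [0.5583 0.0424 0.2995] rot [ 3.1412e+00 -1.0000e-04  3.0990e+00] dist 0.41 turn deg 2.4
w [ 0.003 -0.001 -0.392] t [  6.444 -11.866   2.147]
```

Emit:
move_arm(
  commands=[
    [[0,0,0,0.8,-1.4,0,100],[0,0,0,1.55,-2.9,0,100],[0,0,-0.1,2.3,-4.3,0.2,100],[0,0,-0.2,3.1,-5.7,0.6,100],[0,0,-0.3,3.9,-7.2,1.0,100],[0,0,-0.4,4.7,-8.6,1.4,100],[0,0,-0.4,5.4,-10.0,1.8,100],[0,0,-0.4,6.1,-11.3,2.1,100]],
  ],
)

```text
time_s: 3.3
position: [0.36, -0.2893, 0.2362]
ee_rot: [-3.141, 0.001, -3.141]
ft_force: [1.4, -0.1, -0.1]
opening: 1.001
```

Emit:
move_arm(
  commands=[
    [[0,0,0,0.34,-0.57,0.05,100],[0,0,0,0.34,-0.57,0.05,100],[0,0,0,0.34,-0.57,0.05,100]],
  ],
)

```text
time_s: 3.6
position: [0.3514, -0.3052, 0.2353]
ee_rot: [-3.142, 0.001, 3.141]
ft_force: [0.2, -0.4, -0.3]
opening: 1.0
```

Run:
```python
from h import *
import cv2,pickle
m=env.camera_model("wrist");im=env.read_camera("wrist"); cv2.imwrite("pics/w2.png",im)
pickle.dump(m,open("w2.pkl","wb")); go([.35,-.305,.235],3.14)
for n in ["cell_holder"]:
        print(n,[(round(d["confidence"],2),[round(v,3) for v in d["location"]]) for d in env.spot_in(n,"wrist")][:4])
```

```text
t 3.65 pos [ 0.3517 -0.3049  0.2354] rot [-3.1414e+00  1.0000e-03 -3.1414e+00] dist 0.002 turn deg 0.1
w [-0.002  0.009  0.017] t [ 0.057 -0.002  0.015]
cell_holder [(0.9, [0.281, -0.261, 0.06]), (0.79, [0.392, -0.306, 0.058])]
```

View pics/w2.png

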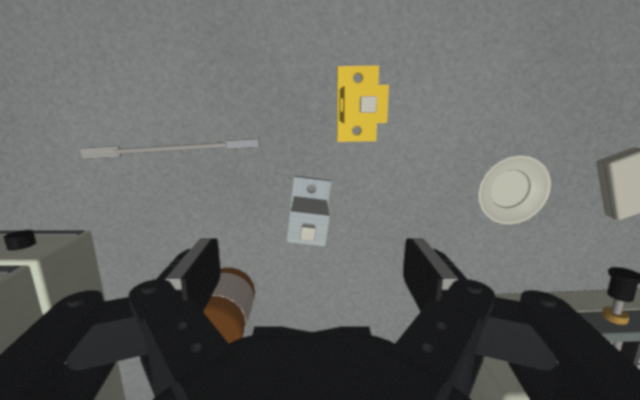

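Candidates: the yellow block at (362,105) is the look-alike. The aluminium block with the stoppered cell at (309,212) matches the description. I'll confirm it in a crop.

Run:
```python
import cv2
im=cv2.imread("pics/w2.png")
cv2.imwrite("pics/w2z.png",cv2.resize(im[165:260,260:360],None,fx=6,fy=6,interpolation=cv2.INTER_CUBIC))
```

```text
(no output)
```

View pics/w2z.png

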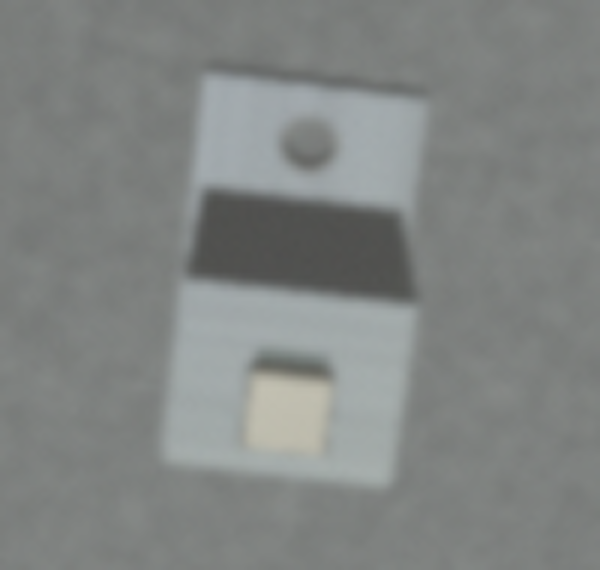

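Run:
```python
from h import *
import pickle
m=pickle.load(open("w2.pkl","rb"))
uv=uncrop([(203,72),(428,95),(308,142),(188,278),(417,300),(162,462),(393,488)],(260,165),6)
pts=[(-.04,-.022,.008),(-.04,.022,.008),(-.028,0,.008),(-.017,-.02,.064),(-.017,.02,.064),(.017,-.02,.064),(.017,.02,.064)]
q,f=fit("wrist",pts,uv,m,[.4,-.3,0]);print(q,f.round(1))
print(fit("wrist",pts[:3],uv[:3],m,[.4,-.3,0])[0],fit("wrist",pts[3:],uv[3:],m,[.4,-.3,0])[0])
yaw=np.pi+q[2]
yaw=(yaw+np.pi)%(2*np.pi)-np.pi
print(yaw,env.observe()["joints"])
go([q[0],q[1],.13],yaw)
go([q[0],q[1],.042],yaw)
```

```text
[ 0.40512424 -0.30923199 -0.11528024] [ 0.1 -0.3 -0.   0.1  0.1  0.  -0.8 -0.1  0.3  0.5  0.4  0.   0.  -0.3]
[ 0.40522781 -0.3090122  -0.10722277] [ 0.40507921 -0.30919393 -0.11965305]
3.026312418459968 [-7.93643074e-01 -1.13655529e-01  1.59248980e+00  4.51657814e-04
  1.66193297e+00 -2.36514332e+00]
t 3.7 pos [ 0.3518 -0.3049  0.2354] rot [-3.1413e+00  9.0000e-04 -3.1408e+00] dist 0.118 turn deg 6.6
w [-0.002  0.009  1.108] t [-1.773 -0.145  3.516]
t 3.7 pos [ 0.3518 -0.3049  0.2354] rot [-3.1413e+00  9.0000e-04 -3.1408e+00] dist 0.201 turn deg 6.6
w [-0.002  0.009  1.108] t [-1.771 -0.144  6.45 ]
```

Emit:
move_arm(
  commands=[
    [[0,0,0.3,-0.5,-0.04,1.0,75],[0,0,0.6,-1.0,-0.08,2.0,75],[0,0,0.9,-1.5,-0.12,3.0,75],[0,0,1.1,-1.77,-0.145,4.0,75],[0,0,1.1,-1.77,-0.145,4.3,75],[0,0,1.1,-1.77,-0.145,4.3,75],[0,0,1.1,-1.77,-0.145,4.3,75]],
  ],
  newtons=40,
)

```text
time_s: 4.4
position: [0.4046, -0.3106, 0.1077]
ee_rot: [-3.14, 0.002, 3.026]
ft_force: [-0.1, -0.0, 1.2]
opening: 0.751
```

Run:
```python
from h import *
import cv2
q=[ 0.40512424,-0.30923199,-0.11528024]
im=env.read_camera("wrist"); cv2.imwrite("pics/w3.png",im)
go([q[0],q[1],.042],np.pi+q[2])
```

```text
t 4.45 pos [ 0.4047 -0.3109  0.1081] rot [-3.1398e+00  2.7000e-03  3.0257e+00] dist 0.066 turn deg 0.2
w [-0.017  0.026 -0.006] t [-0.     0.062  2.202]
```

View pics/w3.png

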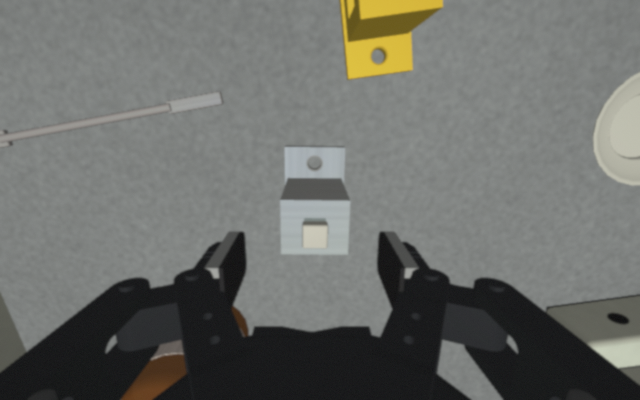

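Aligned: the holder at (315,200) is midway between the open pads. Lowering.

Emit:
move_arm(
  commands=[
    [[0,0,0,0,0.05,0.8,75],[0,0,0,0,0.06,1.6,75],[0,0,0,0,0.06,2.2,75],[0,0,0,0,0.06,2.2,75],[0,0,0,0,0.06,2.2,30],[0,0,0,0,0.06,2.2,30],[0,0,0,0,0.06,2.2,30],[0,0,0,0,0.06,2.2,30]],
  ],
  newtons=40,
)

```text
time_s: 5.25
position: [0.4052, -0.3097, 0.0422]
ee_rot: [-3.139, 0.003, 3.025]
ft_force: [-1.7, 0.1, 6.6]
opening: 0.466
```

Run:
```python
from h import *
p,r,s=tool();print(p,s["ee_rot"],s["opening"]*85,s["ft_force"])
```

```text
[ 0.40524126 -0.30973883  0.04221981] [-3.13938920e+00  3.13292814e-03  3.02493676e+00] 39.639067974683655 [-1.68565665  0.09147675  6.59184102]
```

Emit:
move_arm(
  commands=[
    [[0,0,0,0,0,-0.5,0],[0,0,0,0,0,-1.5,0],[0,0,0,0,0,-3.0,0],[0,0,0,0,0,-4.5,0],[0,0,0,0,0,-6.0,0],[0,0,0,0,0,-7.5,0],[0,0,0,0,0,-8.0,0],[0,0,0,0,0,-8.0,0]],
  ],
  newtons=50,
)

```text
time_s: 6.05
position: [0.4048, -0.3092, 0.2824]
ee_rot: [-3.139, 0.004, 3.025]
ft_force: [0.1, -0.1, -3.2]
opening: 0.461
```

Run:
```python
from h import *
import cv2,pickle
m=env.camera_model("wrist");im=env.read_camera("wrist"); cv2.imwrite("pics/w4.png",im);pickle.dump(m,open("w4.pkl","wb"))
cv2.imwrite("pics/w4z.png",cv2.resize(im[130:280,230:400],None,fx=4,fy=4,interpolation=cv2.INTER_CUBIC))
go([.6264,.0418,.28],np.pi+.0435)
print(env.observe()["opening"]*85)
```

```text
t 6.1 pos [ 0.4043 -0.3088  0.2794] rot [3.1416e+00 2.0000e-04 3.0250e+00] dist 0.415 turn deg 9.2
w [ 0.     0.002 -1.528] t [-5.995 12.467 -0.017]
39.08203697100771
```

View pics/w4z.png

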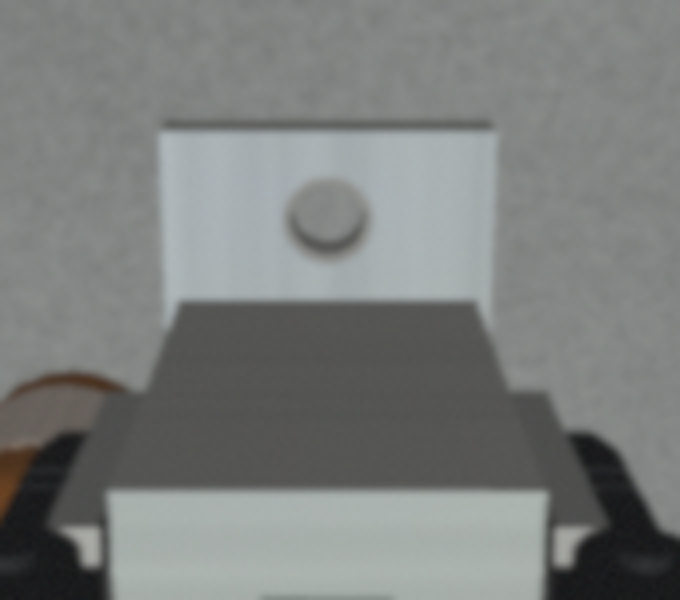

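Run:
```python
from h import *
import pickle
m=pickle.load(open("w4.pkl","rb")); p,r,s=tool(); print(p,s["ee_rot"])
uv=uncrop([(160,128),(496,128),(327,217),(108,490),(548,490)],(230,130),4)
P=[(-.04,-.022,.008),(-.04,.022,.008),(-.028,0,.008),(-.017,-.02,.064),(-.017,.02,.064)]
def f(q):
    Rt=R.from_euler("xyz",[0,q[4],q[2]])
    return np.concatenate([pix("wrist",Rt.apply(a)+[q[0],q[1],q[3]],m)-w for a,w in zip(P,uv)])
x=least_squares(f,[p[0],p[1],-.116,p[2]-.042,0],x_scale=[.01,.01,.1,.01,.1])
print(x.x,x.fun.round(1))
d=x.x[:2]-p[:2]; print("holder minus TCP in tool", r.inv().apply([d[0],d[1],x.x[3]-p[2]]), "yaw diff", np.pi+x.x[2]-s["ee_rot"][2])
```

```text
[ 0.40426411 -0.3087592   0.2794404 ] [3.14157643e+00 1.59804296e-04 3.02503044e+00]
[ 0.40514079 -0.30965123 -0.11445937  0.23863557  0.00603679] [-0.3  0.1  0.4 -0.1  0.3  0.1  0.   0.  -0.3 -0.1]
holder minus TCP in tool [-0.00096795 -0.00078469  0.04080497] yaw diff 0.0021028472850890267
```

Emit:
move_arm(
  commands=[
    [[0,0,-0.1,-0.4,0.8,0,0],[0,0,-0.3,-1.0,2.1,0,0],[0,0,-0.5,-1.65,3.45,0,0],[0,0,-0.7,-2.3,4.8,0,0],[0,0,-0.9,-2.95,6.1,0,0],[0,0,-1.1,-3.6,7.4,0,0],[0,0,-1.3,-4.2,8.75,0,0],[0,0,-1.53,-4.85,10.1,0,0]],
  ],
)

```text
time_s: 6.9
position: [0.5839, -0.023, 0.2761]
ee_rot: [3.141, -0.006, -3.097]
ft_force: [0.5, -1.3, -3.2]
opening: 0.461
```

Emit:
move_arm(
  commands=[
    [[0,0,0,-0.4,1.25,0,0],[0,0,0,-0.7,2.1,0,0],[0,0,0,-0.8,2.45,0,0],[0,0,0,-0.8,2.45,0,0],[0,0,0,-0.8,2.45,0,0]],
  ],
)

```text
time_s: 7.4
position: [0.6044, 0.0487, 0.2785]
ee_rot: [-3.141, -0.003, -3.099]
ft_force: [-0.2, -0.5, -2.2]
opening: 0.462
```

Run:
```python
from h import *
import cv2,pickle
m=env.camera_model("wrist");im=env.read_camera("wrist"); cv2.imwrite("pics/w5.png",im);pickle.dump(m,open("w5.pkl","wb"))
Rt=R.from_euler("xyz",[np.pi,0,.0435+np.pi])
t=np.array([.6264,.0418,0])-Rt.apply([-.0007,-.0004,0]); print(t)
go([t[0],t[1],.165],np.pi+.0435)
```

```text
[6.25683268e-01 4.21691812e-02 4.89858720e-20]
t 7.45 pos [0.6045 0.0483 0.2791] rot [-3.1412e+00 -1.5000e-03 -3.0994e+00] dist 0.116 turn deg 0.1
w [-0.004 -0.014 -0.013] t [-0.704 -0.234  3.802]
```

View pics/w5.png

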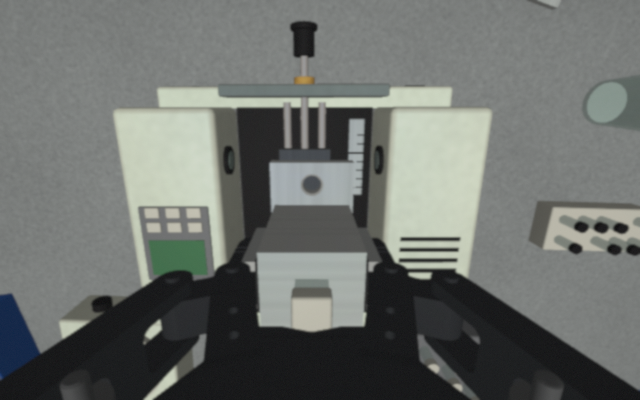

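Emit:
move_arm(
  commands=[
    [[0,0,0,-0.7,-0.23,0,0],[0,0,0,-0.7,-0.23,1.0,0],[0,0,0,-0.7,-0.23,2.0,0],[0,0,0,-0.7,-0.23,3.0,0],[0,0,0,-0.7,-0.23,3.8,0],[0,0,0,-0.7,-0.23,3.8,0],[0,0,0,-0.7,-0.23,3.8,0],[0,0,0,-0.7,-0.23,3.8,0]],
  ],
)

```text
time_s: 8.25
position: [0.6269, 0.0431, 0.1685]
ee_rot: [-3.142, 0.004, -3.099]
ft_force: [-0.4, -0.2, -2.3]
opening: 0.464
```

Run:
```python
from h import *
import cv2,pickle
m=env.camera_model("wrist");im=env.read_camera("wrist"); cv2.imwrite("pics/w6.png",im);pickle.dump(m,open("w6.pkl","wb"))
cv2.imwrite("pics/w6z.png",cv2.resize(im[60:260,220:420],None,fx=3,fy=3,interpolation=cv2.INTER_CUBIC))
go([.6257,.0422,.135],np.pi+.0435)
for n,P in [("pegF",(-.028,0,.085)),("pegFb",(-.028,0,.07)),("tabFL",(-.046,.028,.07)),("tabFR",(-.046,-.028,.07))]:
    a=R.from_euler("z",.0435).apply(P)+[.6264,.0418,0]; print(n,((pix("wrist",a,m)-[220,60])*3).round(1))
t=env.read_camera("top");cv2.imwrite("pics/t6z.png",cv2.resize(t[100:230,210:360],None,fx=4,fy=4,interpolation=cv2.INTER_CUBIC))
```

```text
t 8.3 pos [0.627  0.0433 0.1685] rot [-3.1415  0.0039 -3.0985] dist 0.034 turn deg 0.2
w [-0.001  0.037 -0.004] t [ 0.048 -0.036  1.116]
pegF [270.1 315.4]
pegFb [270.3 303.7]
tabFL [388.4 228.6]
tabFR [152.1 228.7]
```

View pics/w6z.png

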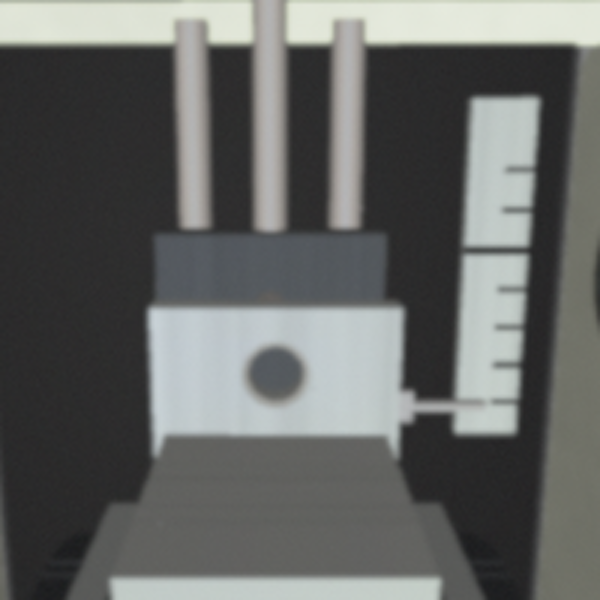

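View pics/t6z.png

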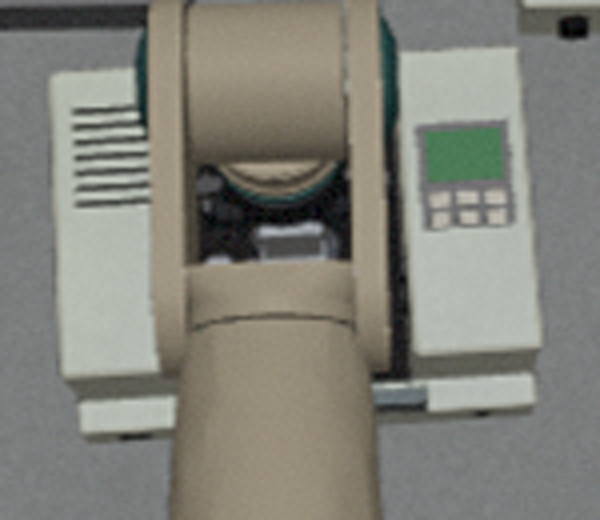

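Run:
```python
from h import *
import pickle
m=pickle.load(open("w6.pkl","rb")); p,r,s=tool(); print(p,s["ee_rot"])
uv=uncrop([(148,307),(404,306),(275,374),(112,577),(441,577)],(220,60),3)
P=[(-.04,-.022,.008),(-.04,.022,.008),(-.028,0,.008),(-.017,-.02,.064),(-.017,.02,.064)]
def f(q):
    Rt=R.from_euler("xyz",[0,q[4],q[2]])
    return np.concatenate([pix("wrist",Rt.apply(a)+[q[0],q[1],q[3]],m)-w for a,w in zip(P,uv)])
x=least_squares(f,[p[0],p[1],.04,p[2]-.042,0],x_scale=[.01,.01,.1,.01,.1]); print("holder",x.x.round(4),x.fun.round(1))
d=x.x[:2]-p[:2]; print("holder-TCP tool",r.inv().apply([d[0],d[1],x.x[3]-p[2]]))
q,g=fit("wrist",[(-.046,-.028,.07),(-.046,.028,.07)],uncrop([(155,234),(387,234)],(220,60),3),m,[.62,.04,.04])
print("seat",q,g.round(1))
e=q[:2]-x.x[:2]; print("move tool units",r.inv().apply([e[0],e[1],0])/.03, "mm",e*1e3)
```

```text
[0.62685994 0.04345818 0.16821966] [-3.14155549  0.00354221 -3.09835511]
holder [0.6274 0.0429 0.0445 0.1251 0.0019] [ 0.2 -0.1 -0.4  0.1  0.3 -0.1 -0.2  0.1  0.1 -0.1]
holder-TCP tool [-0.00036209 -0.00057571  0.04314989]
seat [0.62744103 0.04176285 0.04291088] [-0.7  0.   0.7  0. ]
move tool units [ 2.55587915e-04 -3.80517479e-02  5.08873875e-07] mm [ 0.04168202 -1.14081697]
```

Emit:
move_arm(
  commands=[
    [[0,0.037,0,0.013,-0.038,0.6,0],[0,0.037,0,0.013,-0.038,1.2,0],[0,0.037,0,0.013,-0.038,1.2,0],[0,0.037,0,0.013,-0.038,1.2,0],[0,0.037,0,0.013,-0.038,1.2,0]],
  ],
)

```text
time_s: 8.85
position: [0.6262, 0.0426, 0.131]
ee_rot: [3.142, -0.002, -3.098]
ft_force: [-0.4, -0.4, -1.7]
opening: 0.456
```

Run:
```python
from h import *
import cv2,pickle
m=env.camera_model("wrist");im=env.read_camera("wrist"); cv2.imwrite("pics/w7.png",im);pickle.dump(m,open("w7.pkl","wb"))
cv2.imwrite("pics/w7z.png",cv2.resize(im[100:250,240:390],None,fx=4,fy=4,interpolation=cv2.INTER_CUBIC))
go([.6257,.0422,.112],np.pi+.0435)
```

```text
t 8.9 pos [0.6263 0.0426 0.1311] rot [ 3.1415e+00 -2.0000e-03 -3.0979e+00] dist 0.019 turn deg 0.1
w [ 0.    -0.019  0.002] t [ 0.018 -0.013  0.638]
```

View pics/w7z.png

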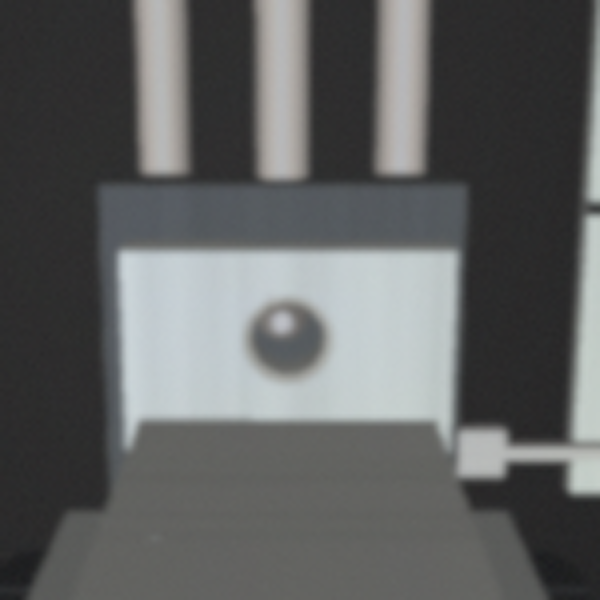

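Run:
```python
from h import *
import pickle
m=pickle.load(open("w7.pkl","rb"))
def un(a): return uncrop([a],(240,100),4)[0]
for dz in (0,.001):
    h=ray("wrist",un((288,340)),.097+dz,m); g=ray("wrist",un((284,322)),.085,m)
    print(h.round(4),g.round(4),"peg-hole mm",((g-h)*1e3).round(2))
q,g=fit("wrist",[(-.046,-.028,.07),(-.046,.028,.07)],[un((98,184)),un((468,184))],m,[.62,.04,.04]); print("seat",q,g)
# plate corners
q2,g2=fit("wrist",[(-.04,-.022,.097),(-.04,.022,.097),(-.028,0,.097)],[un((117,249)),un((460,248)),un((288,340))],m,[.62,.04,.04]); print("holder",q2,g2)
print("mm",(q-q2)[:2]*1e3)
```

```text
[0.5984 0.0411 0.097 ] [0.5988 0.0406 0.085 ] peg-hole mm [  0.42  -0.53 -12.  ]
[0.5981 0.0411 0.098 ] [0.5988 0.0406 0.085 ] peg-hole mm [  0.67  -0.52 -13.  ]
seat [0.62724764 0.04164413 0.04374529] [-0.73812822  0.03009791  0.73815043  0.02892001]
holder [0.62626171 0.04244476 0.04601247] [ 0.13396106  0.05924357 -0.24327399  0.11643843  0.11151131 -0.1971898 ]
mm [ 0.98592628 -0.80063031]
```

Emit:
move_arm(
  commands=[
    [[0,-0.019,0,-0.016,-0.021,0,0],[0,-0.019,0,-0.016,-0.021,0.1,0],[0,-0.019,0,-0.016,-0.021,0.2,0],[0,-0.019,0,-0.016,-0.021,0.3,0],[0,-0.019,0,-0.016,-0.021,0.4,0],[0,-0.019,0,-0.016,-0.021,0.45,0],[0,-0.019,0,-0.016,-0.021,0.45,0]],
  ],
)

```text
time_s: 9.6
position: [0.626, 0.042, 0.1161]
ee_rot: [3.141, -0.003, -3.098]
ft_force: [-0.2, 0.8, -2.4]
opening: 0.463
```

Run:
```python
from h import *
import cv2,pickle
m=env.camera_model("wrist");im=env.read_camera("wrist"); cv2.imwrite("pics/w8.png",im)
cv2.imwrite("pics/w8z.png",cv2.resize(im[100:250,240:390],None,fx=4,fy=4,interpolation=cv2.INTER_CUBIC))
go([.6262,.0422,.112],np.pi+.0435);print(env.observe()["ft_force"],env.observe()["moment"])
```

```text
t 9.65 pos [0.6262 0.042  0.1164] rot [ 3.1415e+00 -2.1000e-03 -3.0979e+00] dist 0.004 turn deg 0.1
w [ 0.001 -0.02   0.001] t [-0.002  0.007  0.145]
[-0.3946559   0.35323714 -2.11617506] [0.00602906 0.00871873 0.00018375]
```

View pics/w8z.png

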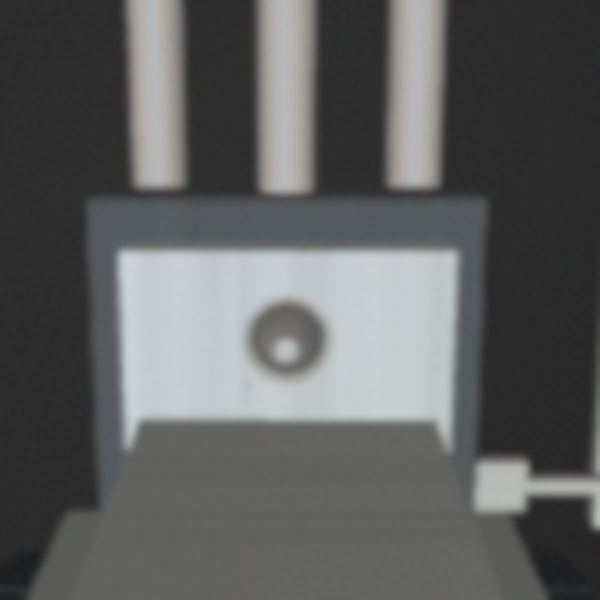

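Emit:
move_arm(
  commands=[
    [[0,0,0,-0.01,-0.005,0.04,0],[0,0,0,-0.01,-0.005,0.08,0],[0,0,0,-0.01,-0.005,0.12,0],[0,0,0,-0.01,-0.005,0.14,0],[0,0,0,-0.01,-0.005,0.14,0]],
  ],
)

```text
time_s: 10.15
position: [0.6266, 0.0418, 0.1125]
ee_rot: [3.142, -0.002, -3.098]
ft_force: [-0.7, 0.2, -1.1]
opening: 0.464
```

Emit:
move_arm(
  commands=[
    [[0,0,0,0,0,0.02,0],[0,0,0,0,0,0.04,0],[0,0,0,0,0,0.04,0]],
  ],
)

```text
time_s: 10.45
position: [0.6268, 0.0419, 0.1123]
ee_rot: [3.142, -0.0, -3.098]
ft_force: [-3.2, -0.5, 4.8]
opening: 0.463
```

Emit:
move_arm(
  commands=[
    [[0,0,0,0,0,0,55],[0,0,0,0,0,0,62],[0,0,0,0,0,0,68],[0,0,0,0,0,0,68]],
  ],
)

```text
time_s: 10.85
position: [0.6265, 0.0418, 0.1109]
ee_rot: [3.141, -0.002, -3.098]
ft_force: [0.1, 0.3, -0.3]
opening: 0.679
```

Run:
```python
from h import *
import cv2,pickle
m=env.camera_model("wrist");im=env.read_camera("wrist"); cv2.imwrite("pics/w9.png",im);pickle.dump(m,open("w9.pkl","wb"))
cv2.imwrite("pics/w9z.png",cv2.resize(im[90:290,210:410],None,fx=3,fy=3,interpolation=cv2.INTER_CUBIC))
p,r,s=tool();print(p,s["ee_rot"],s["ft_force"],s["opening"])
```

```text
[0.62646793 0.04181817 0.11089802] [ 3.14149915e+00 -2.07853377e-03 -3.09803606e+00] [-1.10549625 -0.56179653 -0.0357348 ] 0.6820976240378195
```

View pics/w9z.png

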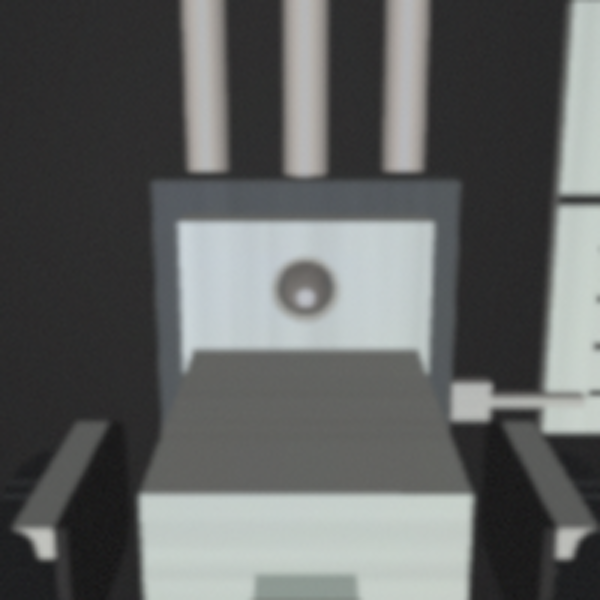

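Run:
```python
from h import *
import pickle
m=pickle.load(open("w9.pkl","rb")); p,r,s=tool()
un=lambda l: uncrop(l,(210,90),3)
uv=un([(177,221),(434,220),(306,288),(138,493),(474,492)])
P=[(-.04,-.022,.008),(-.04,.022,.008),(-.028,0,.008),(-.017,-.02,.064),(-.017,.02,.064)]
def f(q):
    Rt=R.from_euler("xyz",[0,q[4],q[2]])
    return np.concatenate([pix("wrist",Rt.apply(a)+[q[0],q[1],q[3]],m)-w for a,w in zip(P,uv)])
x=least_squares(f,[p[0],p[1],.04,p[2]-.042,0],x_scale=[.01,.01,.1,.01,.1]); print("holder",x.x.round(4),x.fun.round(1))
q,g=fit("wrist",[(-.046,-.028,.07),(-.046,.028,.07)],un([(151,180),(461,180)]),m,[.62,.04,.04]); print("seat",q,g)
go([p[0],p[1],.25],p[2]*0+s["ee_rot"][2])
```

```text
holder [ 0.6272  0.0416  0.0465  0.0697 -0.0041] [-0.  -0.1 -0.1 -0.  -0.1  0.1  0.1 -0.   0.1  0. ]
seat [0.62724296 0.04159993 0.04363636] [-0.90836805  0.04052287  0.90844387  0.04112676]
t 10.9 pos [0.6265 0.0418 0.1109] rot [ 3.1415e+00 -2.1000e-03 -3.0980e+00] dist 0.139 turn deg 0.1
w [ 0.001 -0.02  -0.   ] t [ 0.01   0.    -4.637]
```

Seated: the fit gives the underside at z 0.0697 and the holder and seat centres within 0.1 mm. The fingers are clear on both sides. Retreating straight up.

Emit:
move_arm(
  commands=[
    [[0,0,0,0,0,-0.5,68],[0,0,0,0,0,-1.5,68],[0,0,0,0,0,-2.8,68],[0,0,0,0,0,-4.0,68],[0,0,0,0.8,0,-4.6,68],[0,0,0,2.0,0,-4.6,68],[0,0,0,3.3,0,-4.6,68],[0,0,0,4.0,0,-4.6,68]],
  ],
)

```text
time_s: 11.7
position: [0.505, 0.0366, 0.251]
ee_rot: [-3.142, -0.0, -3.098]
ft_force: [-0.0, -0.1, -0.1]
opening: 0.679
```

Run:
```python
from h import *
import cv2,pickle
m=env.camera_model("wrist");im=env.read_camera("wrist"); cv2.imwrite("pics/w10.png",im);pickle.dump(m,open("w10.pkl","wb"))
go([.4765,.0352,.13],np.pi+.0435)
go([.4765,.0352,.062],np.pi+.0435)
for P in [(.475,.0352,.062)]: print(pix("wrist",P,m))
```

```text
t 11.75 pos [0.5037 0.0366 0.2513] rot [-3.1416e+00 -5.0000e-04 -3.0977e+00] dist 0.124 turn deg 0.0
w [-0.    -0.005  0.003] t [ 0.906 -0.008  4.045]
t 11.75 pos [0.5037 0.0366 0.2513] rot [-3.1416e+00 -5.0000e-04 -3.0977e+00] dist 0.191 turn deg 0.0
w [-0.    -0.005  0.003] t [ 0.905 -0.008  6.312]
[311.67648976 144.75187863]
```

View pics/w10.png

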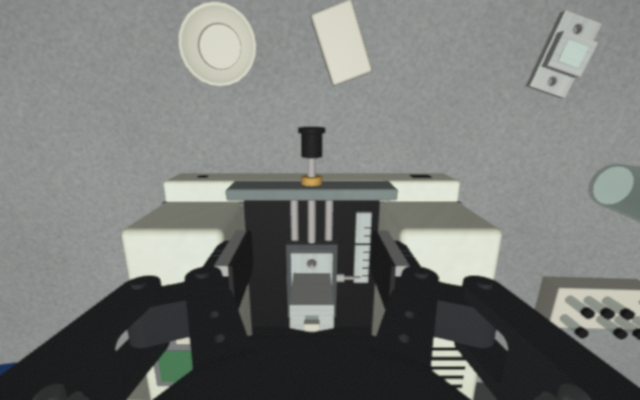

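The holder stands seated in the bay at (312,285). The knob at (312,143) is where it was predicted to be.

Emit:
move_arm(
  commands=[
    [[0,0,0,0.6,-0.01,0.6,68],[0,0,0,0.9,-0.01,1.8,68],[0,0,0,0.9,-0.01,3.0,68],[0,0,0,0.9,-0.01,4.2,68],[0,0,0,0.9,-0.01,4.2,68],[0,0,0,0.9,-0.01,4.2,68]],
  ],
)

```text
time_s: 12.35
position: [0.4803, 0.0351, 0.1248]
ee_rot: [3.142, -0.001, -3.098]
ft_force: [0.2, 0.4, 0.4]
opening: 0.68
```

Run:
```python
from h import *
import cv2,pickle
m=env.camera_model("wrist");im=env.read_camera("wrist"); cv2.imwrite("pics/w11.png",im);pickle.dump(m,open("w11.pkl","wb"))
go([.4765,.0352,.062],np.pi+.0435)
for x in [.463,.475,.487]: print(pix("wrist",(x,.0352,.062),m))
```

```text
t 12.4 pos [0.481  0.0351 0.1259] rot [-3.1415e+00  1.4000e-03 -3.0980e+00] dist 0.064 turn deg 0.1
w [-0.001  0.013  0.001] t [0.152 0.009 2.13 ]
[313.34927133 189.67188149]
[312.49213631 207.88030523]
[311.6622854  225.50912287]
```

View pics/w11.png

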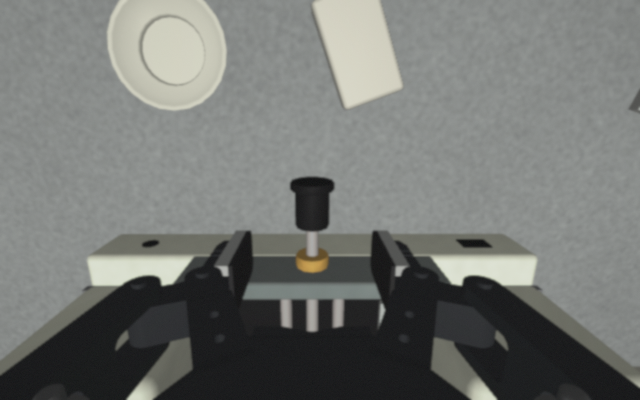

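Emit:
move_arm(
  commands=[
    [[0,0,0,0.14,0.01,0.7,68],[0,0,0,0.14,0.01,1.5,68],[0,0,0,0.14,0.01,2.1,68],[0,0,0,0.14,0.01,2.1,68],[0,0,0,0.14,0.01,2.1,40],[0,0,0,0.14,0.01,2.1,10],[0,0,0,0.14,0.01,2.1,0],[0,0,0,0.14,0.01,2.1,0]],
  ],
  newtons=80,
)

```text
time_s: 13.2
position: [0.4766, 0.0353, 0.0626]
ee_rot: [-3.142, 0.002, -3.098]
ft_force: [-1.2, 0.3, 6.0]
opening: 0.233
```

Emit:
move_arm(
  commands=[
    [[0,0,0,0,0,0,0],[0,0,0,0,0,0,0],[0,0,0,0,0,0,0]],
  ],
  newtons=80,
)

```text
time_s: 13.5
position: [0.4766, 0.0353, 0.0626]
ee_rot: [-3.142, 0.002, -3.098]
ft_force: [-1.1, 0.4, 6.8]
opening: 0.232
```

Run:
```python
from h import *
import cv2,pickle
m=env.camera_model("wrist");im=env.read_camera("wrist"); cv2.imwrite("pics/w12.png",im);pickle.dump(m,open("w12.pkl","wb"))
p,r,s=tool(); print(p,s["ee_rot"],s["ft_force"],s["opening"]*85)
t=p-.04*np.array([np.cos(.0435),np.sin(.0435),0]); go(t,s["ee_rot"][2])
```

```text
[0.47663954 0.03526416 0.0626317 ] [-3.14151273e+00  1.77790548e-03 -3.09794967e+00] [-1.82414197  0.76821158  6.5074713 ] 19.61575830084929
t 13.55 pos [0.4766 0.0353 0.0626] rot [-3.1415e+00  1.8000e-03 -3.0979e+00] dist 0.04 turn deg 0.1
w [-0.001  0.017 -0.   ] t [ 1.333  0.    -0.002]
```

View pics/w12.png

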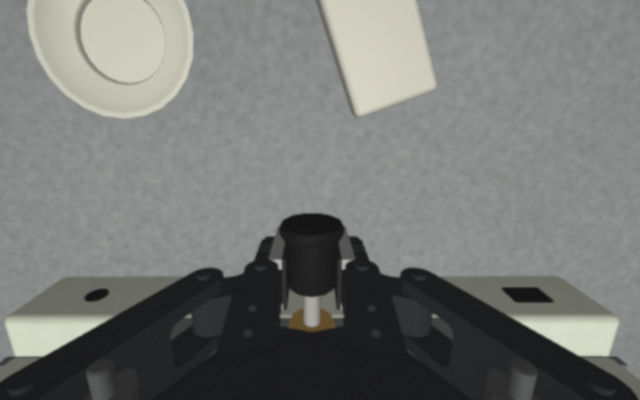

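The knob is gripped between the pads at (312,255). Drawing it out now.

Emit:
move_arm(
  commands=[
    [[0,0,0,0.1,0,0,0],[0,0,0,0.3,0,0,0],[0,0,0,0.5,0,0,0],[0,0,0,0.7,0,0,0],[0,0,0,0.9,0,0,0],[0,0,0,1.1,0,0,0],[0,0,0,1.25,0,0,0],[0,0,0,1.33,0,0,0]],
  ],
  newtons=80,
)

```text
time_s: 14.35
position: [0.4378, 0.0335, 0.0627]
ee_rot: [-3.142, 0.006, -3.098]
ft_force: [8.1, 0.7, 1.6]
opening: 0.232
```

Emit:
move_arm(
  commands=[
    [[0,0,0,0,0,0,0],[0,0,0,0,0,0,0],[0,0,0,0,0,0,0]],
  ],
  newtons=80,
)

```text
time_s: 14.65
position: [0.4379, 0.0335, 0.0627]
ee_rot: [-3.141, 0.006, -3.098]
ft_force: [8.2, 1.0, 3.1]
opening: 0.232
```

Run:
```python
from h import *
import cv2
p,r,s=tool(); print(p,s["ee_rot"],s["ft_force"],s["opening"]*85)
im=env.read_camera("wrist"); cv2.imwrite("pics/w13.png",im)
t=env.read_camera("top");cv2.imwrite("pics/t13.png",cv2.resize(t[100:250,210:360],None,fx=4,fy=4,interpolation=cv2.INTER_CUBIC))
t=env.read_camera("side");cv2.imwrite("pics/s13.png",cv2.resize(t[120:240,270:420],None,fx=5,fy=5,interpolation=cv2.INTER_CUBIC))
```

```text
[0.43791083 0.03350824 0.06265121] [-3.14144885  0.00552175 -3.09803105] [8.15103785 0.99405291 3.09468677] 19.682344396163312
```

View pics/w13.png

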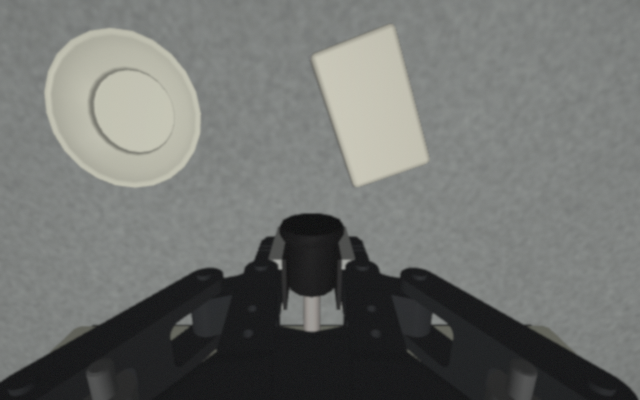

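View pics/t13.png

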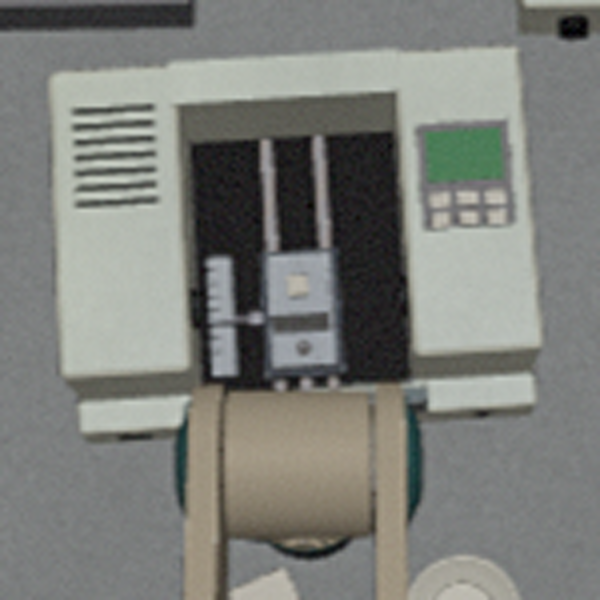

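View pics/s13.png

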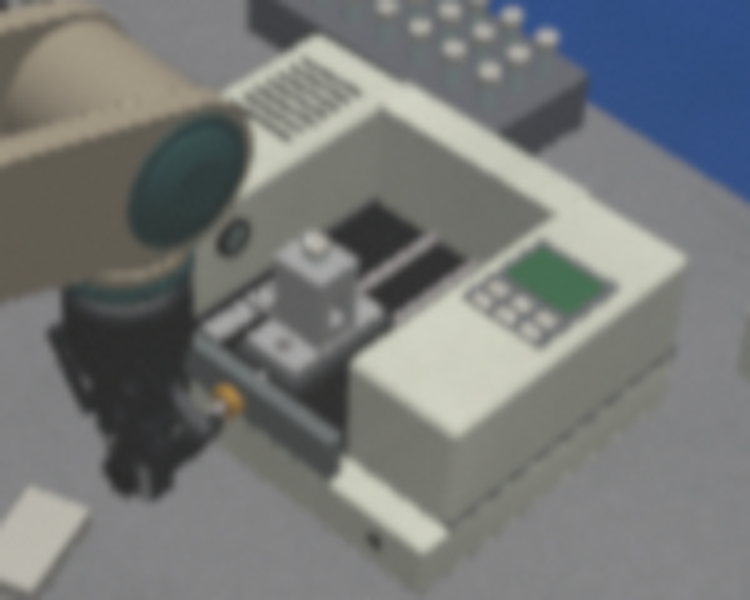

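Emit:
move_arm(
  commands=[
    [[0,0,0,0.02,0,0,0],[0,0,0,0.04,0,0,0],[0,0,0,0.04,0,0,0],[0,0,0,0.04,0,0,0]],
  ],
  newtons=80,
)

```text
time_s: 15.2
position: [0.4367, 0.0335, 0.0627]
ee_rot: [-3.141, 0.006, -3.098]
ft_force: [7.7, 0.0, 2.8]
opening: 0.233
```

Run:
```python
from h import *
import cv2
p,r,s=tool(); print(p,s["ft_force"],s["opening"]*85, np.linalg.norm(p[:2]-[.47664,.03526]))
ts=[env.read_camera("top").astype(float) for _ in range(4)]
t=np.mean(ts,0).astype(np.uint8)
cv2.imwrite("pics/t14.png",cv2.resize(t[155:205,250:305],None,fx=12,fy=12,interpolation=cv2.INTER_CUBIC))
t0=cv2.imread("pics/top0.png")
cv2.imwrite("pics/t0s.png",cv2.resize(t0[155:205,250:305],None,fx=12,fy=12,interpolation=cv2.INTER_CUBIC))
```

```text
[0.43674255 0.03346401 0.06266356] [7.72723960e+00 2.09818745e-03 2.84841900e+00] 19.827057341796902 0.03993784923345993
```

View pics/t14.png

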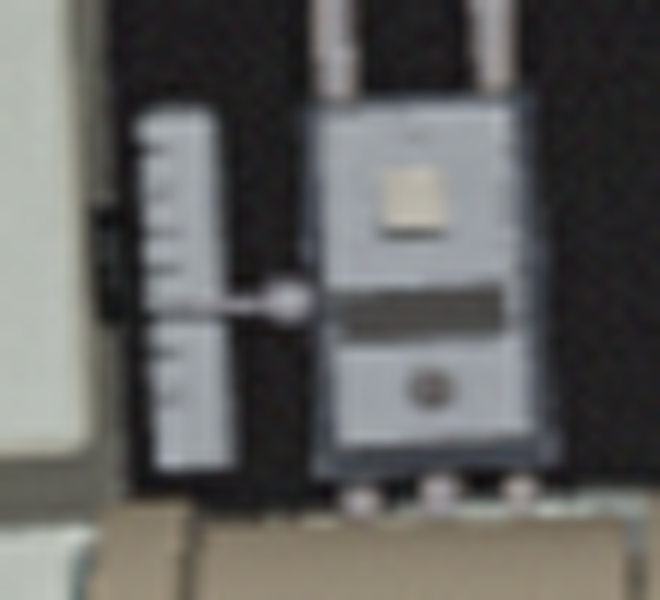

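View pics/t0s.png

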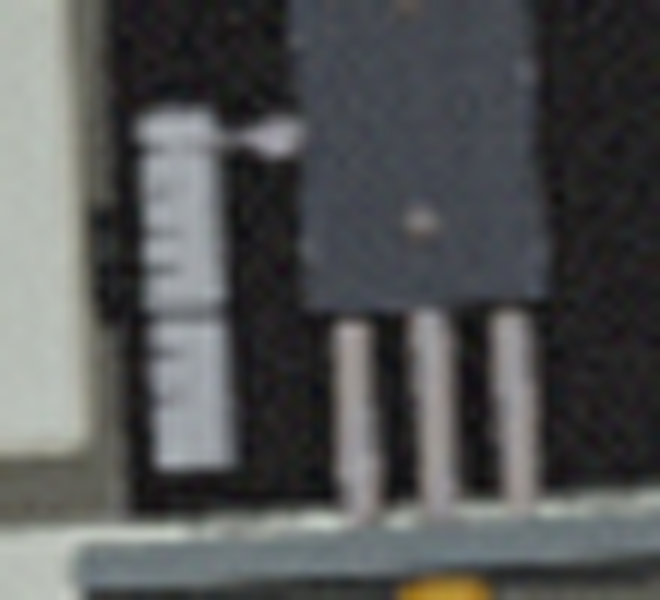

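The pointer blade at (240,303) now covers the long line. The pointer block moved 163 px, which equals the 0 to 40 mm spacing on the scale. TCP travel was 39.9 mm. The holder sits square on the table with its front hole at (430,388).

Run:
```python
from bench import env
s=env.observe();print(s["position"],s["ft_force"],s["time_s"])
print(env.close_job())
```

```text
[0.43676131 0.03348656 0.06265485] [7.22993462 0.54985318 2.53843882] 15.4
the job is handed in; nothing more can be done
None
```

I seated the aluminium cell holder on the resting shuttle's two pegs and let it go. I then drew the shuttle out by its knob to the long line and handed the job in at 15.4 s, still holding the knob. No verdict is reported on hand-in.

**Seating:** after release, the wrist picture put the holder's underside at z = 0.0697 m, against 0.070 m nominal. Its centre was within 0.1 mm of the table's, and it was tilted by about 0.004 rad.

**Pull:** the tool travelled 39.9 mm. The top picture showed the pointer on the long line and the holder still square on its table. The wrist force reads 7.2–7.7 N, close to the spring's 8 N at that line. The wrist picture taken 1.2 mm before the end of the pull showed no slip of the knob in the pads.

**Disagreements:**
- The far and near camera views differed by about 1 mm on the seat's x position. I settled this by looking at the peg through the plate hole before lowering.
- The gripper read 19.6 mm across the 22 mm knob. I put this down to the 80 N grip pressing the pads in, or to gripping slightly off the knob's centre, and did not check it further.

The yellow look-alike and the film holder were not touched, and I noticed nothing else on the bench moved, though I did not measure the other things again at the end.

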